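# Shut the takeaway order and ring the bell

### The job

Close this takeaway order with the fingertips alone: lightly press the raised lid of the small round pot down until it sits fully home on the rim, then the lid of the tall round cup, then the lid of the rectangular box, and only when all three are shut tap the plunger on top of the call bell to ring it. Press gently, and do not pick up, shove aside or tip any container, the bell or anything else on the counter.

Things in the scene. Friction and masses are not known exactly. Their poses are not given: they have to be found in the camera images.
- pot: small low round pot, kraft-brown board, 80 mm across the rim, 45 mm high to the rim, filled, about 0.3 kg, loose; origin at the centre of its underside, z up
- pot_lid_top (a point): centre of the flat top face of the lid of the small round pot; it moves with the lid, and is 52 mm above the table once the lid is home. Lid: white plastic, round, 84 mm across, 7 mm thick; z axis up
- pot_lid (a joint): how far the lid of the small round pot has been pushed down: 0 = stands 10 mm proud of the rim (lid underside to rim), 0.010 = fully home on the rim. Slides straight down against about 3 N of friction and stays where it is left; once home, container and lid give springily by about 1 mm for every 3 N; starts between 0 and 0.002
- cup: tall round cup, kraft-brown board, 92 mm across the rim, 100 mm high to the rim, filled, about 0.45 kg, loose; origin at the centre of its underside, z up
- cup_lid_top (a point): centre of the flat top face of the lid of the tall round cup; it moves with the lid, and is 107 mm above the table once the lid is home. Lid: white plastic, round, 96 mm across, 7 mm thick; z axis up
- cup_lid (a joint): how far the lid of the tall round cup has been pushed down: 0 = stands 10 mm proud of the rim (lid underside to rim), 0.010 = fully home on the rim. Slides straight down against about 3 N of friction and stays where it is left; once home, container and lid give springily by about 1 mm for every 3 N; starts between 0 and 0.002
- box: rectangular box, kraft-brown board, 105 mm (its x) by 140 mm (its y), 55 mm high to the rim, filled, about 0.45 kg, loose; origin at the centre of its underside, z up
- box_lid_top (a point): centre of the flat top face of the lid of the rectangular box; it moves with the lid, and is 62 mm above the table once the lid is home. Lid: white plastic, rectangular, 111 by 146 mm, 7 mm thick; z axis up
- box_lid (a joint): how far the lid of the rectangular box has been pushed down: 0 = stands 10 mm proud of the rim (lid underside to rim), 0.010 = fully home on the rim. Slides straight down against about 3 N of friction and stays where it is left; once home, container and lid give springily by about 1 mm for every 3 N; starts between 0 and 0.002
- bell: call bell: steel dome 82 mm across on a dark 88 mm disc, about 0.4 kg, loose; dome top 42 mm above the table; origin at the centre of its underside, z up
- bell_plunger_top (a point): centre of the top of the bell's plunger, a steel pin 24 mm across in the middle of the dome, its top 56 mm above the table when up
- bell_plunger (a joint): how far the bell's plunger is pushed down: 0 = up, 0.008 = fully down (about 7 N); it springs back up; the bell rings at 0.003 (about 3 N)
- chopsticks: bystander: light-brown cup, 84 mm across, 105 mm high, with chopsticks up to 190 mm above the table; origin under its centre
- sauce: bystander: amber sauce bottle, 50 mm across, 140 mm high; origin under its centre
- bowls: bystander: stack of empty brown bowls, upside down, 112 mm across, 90 mm high; origin under its centre
- calculator: bystander: pale blue pocket calculator lying flat, 150 mm (its x) by 88 mm, 17 mm high; origin under its centre
- tongs: bystander: steel tongs with a red grip end lying flat, 205 mm long along its x, 34 mm wide, 12 mm high; origin under the arms' middle
- dip: bystander: white dip pot without a lid, 60 mm across, 56 mm high; origin under its centre
Mind the look-alikes: they are no part of the job. Leave any turquoise look-alike of the pot alone. Leave any turquoise look-alike of the cup alone.

How it is judged:
By the outcome, as a careful person would: the job done as asked, in the order asked, and still so for the second after the job is handed in, with the robot touching nothing.
It also fails if it takes over 64 s, if anything falls off the work surface, if the arm or the gripper's body presses on something with over 40 N, if the wrist force passes 120 N, or if a joint passes its speed limit or range.

### The arm

A 7-joint arm with a two-finger parallel gripper is mounted at the origin on the work surface. World frame = base frame: x ahead of the robot, y to its left, z up, the work surface at z = 0. Lengths are in mm, angles in rad, forces in N, time in s.
With the tool pointing down it reaches from about 425 to 950 mm from the base axis. Payload 4.7 kg.
Tool frame: the origin (TCP) lies midway between the tips of the shut fingers; the grasp point (between the pads) lies 19 mm behind it; z points along the fingers, y is the direction in which the jaws open and shut (so a half turn about z gives the same grasp; the last joint's range is limited). The gripper opens to 85 mm and grips with 20 to 120 N. Pads are 22 mm wide; open, the fingers measure 114 mm over their backs; the gripper's body (76 mm by 85 mm) begins 54 mm behind the grasp point. The pads swing forward as they close: fully open they stand 13 mm farther back than shut.
Start: joints at [1.16, 0.469, -0.049, 1.532, 0.024, 1.141, -0.082], TCP at [251.546, -626.397, 231.335] pointing down, gripper open.
Joint ranges: [-2.59, 2.59], [-0.33, 1.99], [-1.39, 1.29], [0.1, 2.45], [-1.04, 4.18], [0.21, 1.99], [-2.66, 2.66]. Speed limits (rad/s): [2.57, 2.57, 3.14, 3.14, 3.14, 3.14, 3.14].

### API

Orientations are given as a unit quaternion [w, x, y, z].
In Python, from station import r gives the robot as it stands. Calls block until the motion is done:
- r.move_ptp(position, orientation): joint-space move of the TCP to a pose.
- r.line_to(position, orientation=None, velocity=150): straight line of the TCP; orientation=None keeps the orientation; velocity is the mean speed in mm/s.
- r.movej(angles): joint-space move.
- r.set_gripper(opening, newtons=None): finger opening in mm; newtons is the grip in N (None keeps the last); returns when the fingers have stopped.
- r.wait(seconds).
- r.ik(position, orientation): joint angles nearest the present ones, or None.
- r.read_state(): the state.
- r.camera(name): name is "scene" or "side" or "wrist"; returns the picture (420x560x3 uint8, red, green, blue); there is no depth.
- r.camera_params(name): a dict with "fx", "fy", "cx", "cy" (pixels), "rvec" (rotation vector, rad) and "tvec" (3), from world to camera coordinates, as OpenCV has them. Camera axes: x right, y down, z forward; pixel columns grow to the right and rows downward; lengths in mm; the calibration is good to about 2 mm. A picture is of the moment at which its call begins: read the wrist's pose just before it. camera_params takes no time and is no camera call; for the wrist camera it gives the pose at the moment of the call.
A pose or a line that the arm cannot do raises r.PlanningError and nothing moves.
- r.hand_in(): hands the job in, once; it reports no verdict.
The state is a dict: "t": time; "q": joint angles; "qd": joint speeds; "effort": joint torques, N m; "position": TCP position; "orientation": TCP orientation; "wrist_force": force on the tool from outside, world axes, zero at the start; "ft_torque": the same for the moment, N m; "width": finger opening in mm.
Only numpy, scipy, OpenCV 4.12 (cv2) and the standard library are available. Lean on these libraries where they do the work, as an engineer would, in place of code of your own. Each camera call takes 0.05 s, during which the arm holds its last target. There are 200 camera calls.

## Working session

There is one attempt and no reset: what is moved stays moved. The work goes in short steps, each a Python script; the robot and the scene stay as the last script left them, time stands still between calls to the robot, and variables do not carry over. Pictures are saved under pics/ and viewed, about 8 in all and at most 12, crops included, and the job is handed in when it is done.

```bash
mkdir -p pics; ls
cat > h.py <<'E'
import cv2, numpy as np
from station import r
def P(c):
    p=r.camera_params(c); R=cv2.Rodrigues(np.array(p["rvec"],float))[0]; t=np.array(p["tvec"],float)
    K=np.array([[p["fx"],0,p["cx"]],[0,p["fy"],p["cy"]],[0,0,1]]); return K,R,t
def ray(c,u,v,par=None):
    K,R,t=par or P(c); d=R.T@np.linalg.inv(K)@np.array([u,v,1.]); return -R.T@t,d/np.linalg.norm(d)
def onz(c,u,v,z,par=None):
    o,d=ray(c,u,v,par); return o+d*(z-o[2])/d[2]
def proj(c,X,par=None):
    K,R,t=par or P(c); x=K@(R@np.array(X,float)+t); return x[:2]/x[2]
def tri(rays):
    A=np.zeros((3,3));b=np.zeros(3)
    for o,d in rays:
        M=np.eye(3)-np.outer(d,d);A+=M;b+=M@o
    return np.linalg.solve(A,b)
E
python3 - <<'E'
from h import *
for c in("scene","side"):
    im=r.camera(c); cv2.imwrite(f"pics/{c}0.png",im[:,:,::-1]); K,R,t=P(c); print(c,-R.T@t,R[2],K[0,0])
s=r.read_state(); print(s["t"],s["orientation"],s["width"],s["wrist_force"])
E
```

```text
pics
scene [1162.96386489 -205.22995656 1059.12687782] [-0.52833492  0.13374598 -0.83843558] 478.6277217408062
side [ 311.46537643 1140.41663103  894.19855116] [ 0.15253097 -0.81389667 -0.56063046] 543.1672063778936
0.1 [-8.43487687e-04  9.81831135e-01  1.89754769e-01 -1.98467331e-04] 85.42178412602668 [-0.22195138  0.28895788  0.8715716 ]
```

View pics/scene0.png

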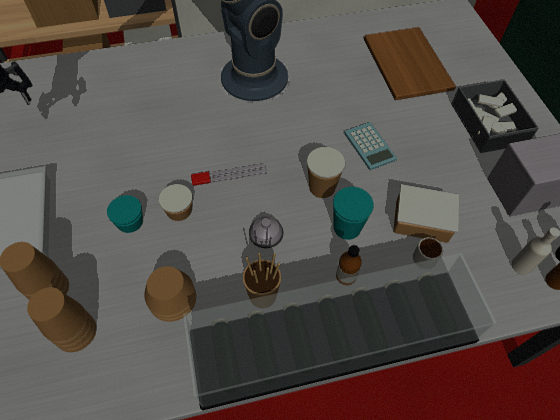

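View pics/side0.png

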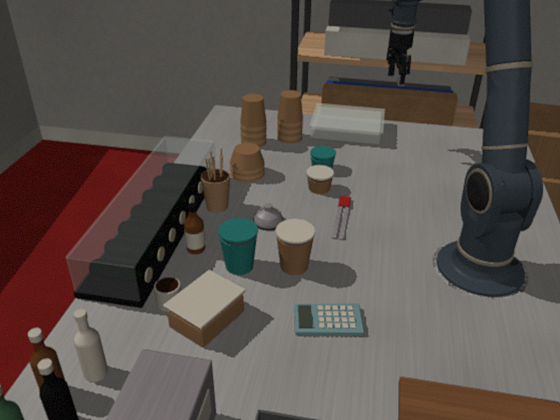

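Scene picture: kraft pot with white lid (176,200), its turquoise look-alike (126,212); kraft cup with white lid (325,163), its turquoise look-alike (352,205); box (427,208); bell (266,230); open dip pot (430,248). The kraft and white ones fit the description. In the side view they are at pot (320,176), cup (295,232), box (206,303) and bell (268,215).

```bash
cat > meas.py <<'E'
from h import *
seeds={"scene":{"pot":(176,197),"cup":(326,158),"box":(427,205)},"side":{"pot":(320,174),"cup":(295,232),"box":(206,301)}}
tiles=[];C={}
for c in seeds:
    im=cv2.imread(f"pics/{c}0.png"); hsv=cv2.cvtColor(im,cv2.COLOR_BGR2HSV)
    for n,(u,v) in seeds[c].items():
        ref=np.median(im[v-2:v+3,u-2:u+3].reshape(-1,3),0)
        m=(np.abs(im.astype(int)-ref).max(2)<26).astype(np.uint8)
        m=cv2.morphologyEx(m,cv2.MORPH_OPEN,np.ones((3,3)))
        k,l,s,ce=cv2.connectedComponentsWithStats(m,connectivity=4)
        M=l==l[v,u]; C[c,n]=ce[l[v,u]]
        cn,_=cv2.findContours(M.astype(np.uint8),cv2.RETR_EXTERNAL,cv2.CHAIN_APPROX_NONE)
        hull=cv2.convexHull(max(cn,key=len)); mo=cv2.moments(hull); C[c,n]=np.array([mo["m10"],mo["m01"]])/mo["m00"]
        print(c,n,ref,s[l[v,u]],C[c,n],cv2.fitEllipse(hull) if n!="box" else cv2.minAreaRect(hull))
        t=cv2.resize(im[v-40:v+40,u-40:u+40],(260,260),interpolation=cv2.INTER_CUBIC)
        cv2.polylines(t,[((hull-[u-40,v-40]+.5)*3.25).astype(int)],True,(0,0,255),1)
        tiles.append(t)
C["scene","bell"]=np.array([266,218.]);C["side","bell"]=np.array([268,207.])
for c in("scene","side"):
    u,v=C[c,"bell"].astype(int); im=cv2.imread(f"pics/{c}0.png")
    tiles.append(cv2.resize(im[v-20:v+30,u-25:u+25],(260,260),interpolation=cv2.INTER_CUBIC))
H={"pot":62,"cup":117,"box":72,"bell":56}
for n in H:
    print(n,"tri",tri([ray(c,*C[c,n]) for c in("scene","side")]).round(1),*[onz(c,*C[c,n],H[n])[:2].round(1) for c in("scene","side")])
g=np.vstack([np.hstack(tiles[:3]),np.hstack(tiles[3:6])]); cv2.imwrite("pics/g.png",g)
cv2.imwrite("pics/bell.png",np.hstack(tiles[6:]))
E
python3 meas.py
```

```text
scene pot [121. 134. 132.] [159 184  33  28 725] [174.86278736 197.56800766] ((174.8623809814453, 197.70578002929688), (27.5413761138916, 33.204158782958984), 76.27073669433594)
scene cup [122. 135. 133.] [307 147  38  31 910] [325.91417278 161.57199322] ((325.9620666503906, 161.51393127441406), (30.65398597717285, 37.59321594238281), 95.65861511230469)
scene box [124. 134. 133.] [ 398  183  106   49 3069] [447.63920681 204.82895233] ((450.3470458984375, 207.4977264404297), (47.30455017089844, 105.25320434570312), 88.65210723876953)
side pot [142. 156. 165.] [307 166  26  13 282] [319.49547804 171.85788114] ((319.43475341796875, 171.7576446533203), (13.276062965393066, 26.352516174316406), 92.51333618164062)
side cup [141. 156. 165.] [276 219  39  23 722] [294.91624304 230.0191237 ] ((294.9298400878906, 230.01344299316406), (23.555355072021484, 38.45387649536133), 89.62041473388672)
side box [141. 156. 163.] [ 165  271   79   56 2341] [203.9610371  297.78455809] ((204.0352783203125, 296.5411376953125), (41.2167854309082, 71.58705139160156), 49.398704528808594)
pot tri [ 451.1 -293.2   58.3] [ 452.6 -293.4] [ 451.2 -285.4]
cup tri [465.5  92.3 113.7] [468.   91.2] [464.7  96.6]
box tri [629.8 345.5  89.3] [632.7 360.6] [626.3 319.6]
bell tri [564.  -81.3  55.8] [559.1 -83.2] [567.1 -75.9]
```

View pics/g.png

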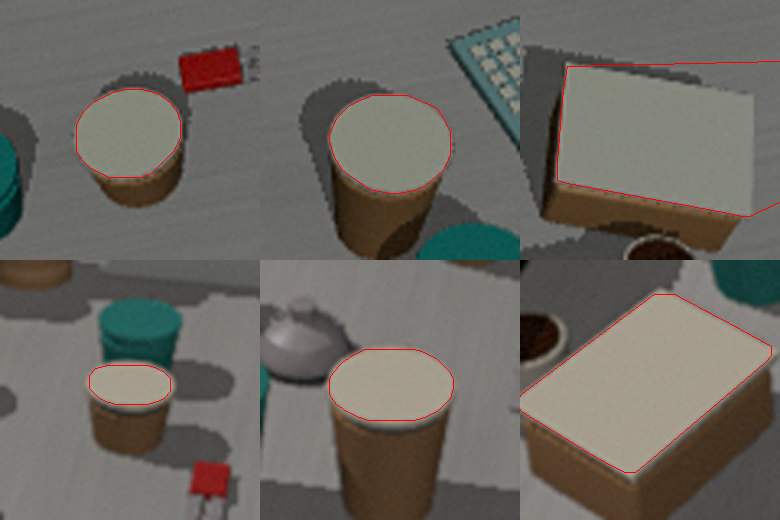

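View pics/bell.png

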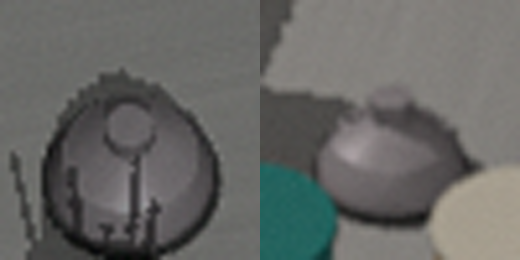

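Crops confirm it: the outlined lids are white on kraft-brown containers, and the turquoise ones lie beside or behind them. The scene box mask leaked, so I'll use its corners: (401.5,185.3), (459,194.2), (457.8,231.2), (398.4,221). Plunger top centre is about (265.6,221.5) in scene and (268.2,205) in side. Next I check clearance to the chopsticks and a closer wrist view.

```bash
cat > go.py <<'E'
from h import *
from scipy.spatial.transform import Rotation as Ro
def quat(yaw,tilt=(0,0)):
    q=(Ro.from_euler("xy",tilt)*Ro.from_euler("z",yaw)*Ro.from_euler("x",np.pi)).as_quat(); return [q[3],q[0],q[1],q[2]]
E
python3 - <<'E'
from go import *
c=np.array([[401.5,185.3],[459,194.2],[457.8,231.2],[398.4,221]])
for z in(70,):
  X=np.array([onz("scene",*p,z)[:2] for p in c]);print(X.round(),X.mean(0),np.linalg.norm(np.diff(X,axis=0),axis=1))
  print(onz("side",203.96,297.8,z))
m=proj("scene",[*X.mean(0),70]);print("box tri",tri([ray("scene",*m),ray("side",203.96,297.8)]))
print("bell tri",tri([ray("scene",265.6,221.5),ray("side",268.2,205)]),onz("scene",265.6,221.5,56),onz("side",268.2,205,56))
print("chop",tri([ray("scene",262,274),ray("side",216,176)]),onz("scene",262,274,105),onz("side",216,176,105))
for n,p in dict(pot=(452,-292,58),cup=(466,93,114),box=(631,331,66),bell=(563,-81,56)).items():
  for y in (0,np.pi/2,-np.pi/2,np.pi):
    for dz in(0,60):
      q=r.ik([p[0],p[1],p[2]+dz],quat(y)); print(n,round(y,1),dz,None if q is None else np.round(q,2))
E
```

```text
[[550. 272.]
 [608. 403.]
 [707. 354.]
 [648. 225.]] [628.40462888 313.57973549] [143.65032221 110.27497668 141.33375877]
[627.04261044 317.67218029  70.        ]
box tri [627.57939814 315.00348304  67.65434334]
bell tri [568.62494603 -86.29276547  55.72018292] [568.67668457 -86.36996869  56.        ] [568.61207074 -85.76715937  56.        ]
chop [ 727.46856397 -128.38236287  105.98805933] [ 726.09031335 -128.73263038  105.        ] [ 728.60071236 -129.00131332  105.        ]
pot 0 0 [ 0.57  0.47 -0.1   2.01  0.07  0.67 -1.14]
pot 0 60 [ 0.59  0.38 -0.11  1.97  0.06  0.79 -1.13]
pot 1.6 0 [ 0.8   0.5  -0.39  1.99  0.29  0.7   0.23]
pot 1.6 60 [ 0.83  0.41 -0.42  1.95  0.23  0.82  0.29]
pot -1.6 0 [ 0.32  0.47  0.23  2.02 -0.17  0.66 -2.49]
pot -1.6 60 [ 0.33  0.38  0.21  1.98 -0.11  0.79 -2.54]
pot 3.1 0 [ 1.    0.56 -0.66  1.98  0.49  0.76  1.62]
pot 3.1 60 [ 1.04  0.47 -0.7   1.94  0.4   0.87  1.7 ]
cup 0 0 [ 0.23  0.36 -0.63  2.09  0.3   0.78 -2.15]
cup 0 60 [ 0.32  0.29 -0.71  2.03  0.24  0.91 -2.09]
cup 1.6 0 [ 0.45  0.45 -0.91  2.08  0.48  0.84 -0.74]
cup 1.6 60 [ 0.49  0.34 -0
[... 424 characters left out ...]
7  0.88 -1.06  1.49  0.79  1.24 -1.1 ]
box -1.6 0 [ 0.11  1.03 -1.19  1.53  0.98  1.27  1.93]
box -1.6 60 [ 0.11  0.94 -1.19  1.49  0.89  1.31  1.98]
box 3.1 0 [ 0.02  0.9  -0.96  1.53  0.79  1.13  0.46]
box 3.1 60 [ 0.1   0.92 -1.15  1.49  0.86  1.29  0.43]
bell 0 0 [ 0.25  0.52 -0.23  1.93  0.18  0.71 -1.66]
bell 0 60 [ 0.29  0.44 -0.28  1.89  0.16  0.83 -1.65]
bell 1.6 0 [ 0.48  0.57 -0.54  1.92  0.42  0.76 -0.3 ]
bell 1.6 60 [ 0.51  0.49 -0.57  1.88  0.34  0.87 -0.24]
bell -1.6 0 [-0.68  0.81  1.11  1.98 -0.91  0.96 -2.24]
bell -1.6 60 [-0.69  0.68  1.11  1.95 -0.74  1.   -2.37]
bell 3.1 0 [ 0.58  0.61 -0.68  1.91  0.53  0.8   1.17]
bell 3.1 60 [ 0.62  0.53 -0.74  1.87  0.45  0.91  1.24]
```

Run:
```python
from go import *
r.set_gripper(0)
q=quat(1.5708)
T=[]
r.move_ptp([452,-290,230],q)
s=r.read_state();par=P("wrist"); im=r.camera("wrist")
print(s["t"],s["position"],s["width"],s["wrist_force"],-par[1].T@par[2])
for n,X in dict(pot=(452,-290,61),tcp=s["position"]).items():
    p=proj("wrist",X,par);print(n,p)
    cv2.drawMarker(im,tuple(int(a) for a in p),(255,0,0))
hull=[]
cv2.imwrite("pics/w1.png",im[:,:,::-1])
```

```text
2.325 [ 451.33186414 -291.94822558  229.86667055] -0.2595097347398049 [ 0.91853713 -0.61644842  0.24318967] [ 452.64733911 -213.58764118  371.9127868 ]
pot [279.83375446 181.64753134]
tcp [277.82866026 280.58673582]
```

View pics/w1.png

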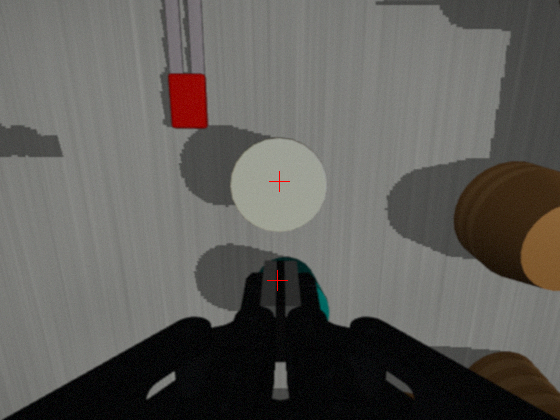

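Wrist view over the pot: the white lid centre is at (278.5,185), about 3 px from my guess. That gives (452,-293), which agrees with the two-view result. The turquoise pot is behind the fingers and not under the target. Pressing now.

```bash
cat >> go.py <<'E'
Q=quat(1.5708)
def press(x,y,home,stop=6.0,start=15,fine=0.5,floor=4):
    r.line_to([x,y,home+start],Q,100); r.wait(.2)
    f0=np.array(r.read_state()["wrist_force"]); log=[]; z=home+start
    while z>home-floor:
        z-=1.0 if z>home+1 else fine
        r.line_to([x,y,z],Q,25); s=r.read_state()
        f=np.array(s["wrist_force"])-f0; log.append((z,round(s["position"][2],1),round(f[2],1)))
        if f[2]>stop or np.hypot(f[0],f[1])>8: break
    print("end",log,"lat",f[:2].round(1),"xy",np.round(s["position"][:2],1),"t",s["t"])
    r.line_to([x,y,z+12],Q,60)
E
python3 - <<'E'
from go import *
press(451.5,-293,52)
s=r.read_state();print(s["t"],s["wrist_force"])
r.line_to([451.5,-293,230],Q,250)
cv2.imwrite("pics/s2.png",cv2.resize(r.camera("side")[140:220,270:370,::-1],(700,560),interpolation=cv2.INTER_CUBIC))
print(r.read_state()["t"])
E
```

```text
end [(66.0, np.float64(65.9), np.float64(-0.2)), (65.0, np.float64(64.9), np.float64(0.1)), (64.0, np.float64(63.9), np.float64(-0.8)), (63.0, np.float64(62.9), np.float64(0.4)), (62.0, np.float64(61.9), np.float64(-0.2)), (61.0, np.float64(60.9), np.float64(-0.1)), (60.0, np.float64(60.1), np.float64(1.5)), (59.0, np.float64(59.1), np.float64(2.0)), (58.0, np.float64(58.0), np.float64(2.4)), (57.0, np.float64(57.0), np.float64(2.7)), (56.0, np.float64(56.0), np.float64(2.2)), (55.0, np.float64(55.0), np.float64(2.3)), (54.0, np.float64(54.0), np.float64(2.1)), (53.0, np.float64(53.0), np.float64(2.3)), (52.5, np.float64(52.5), np.float64(1.8)), (52.0, np.float64(52.0), np.float64(2.2)), (51.5, np.float64(51.5), np.float64(2.1)), (51.0, np.float64(51.0), np.float64(2.2)), (50.5, np.float64(50.6), np.float64(4.4)), (50.0, np.float64(50.2), np.float64(5.3)), (49.5, np.float64(49.8), np.float64(6.3))] lat [-0.4  0.1] xy [ 451.6 -293. ] t 9.6083
9.9583 [ 0.25721426 -0.64615593 -0.36809058]
10.8333
```

View pics/s2.png

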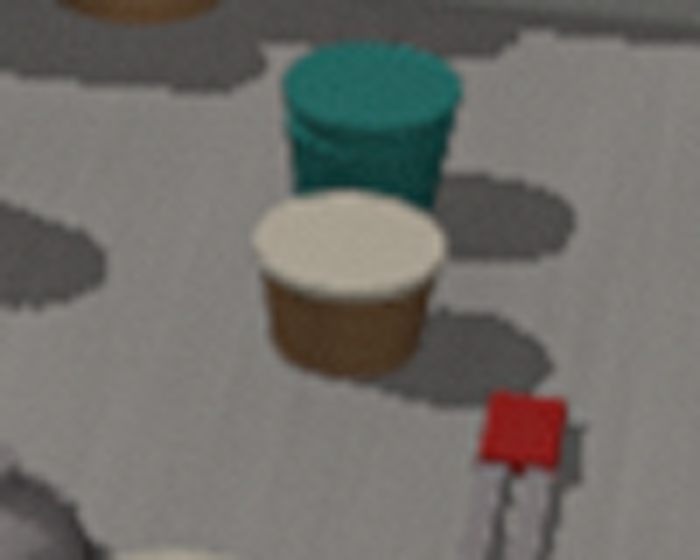

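The pot lid is home: force was flat at about 2.2 N, then rose springily from z≈51, and the picture shows it seated and the pot upright. Next the cup, then the box.

Run:
```python
from go import *
r.move_ptp([465.5,92.5,200],Q)
press(465.5,92.5,107,start=13)
r.line_to([465.5,92.5,190],Q,200)
r.move_ptp([628,315,150],Q)
press(628,315,62,start=13)
r.line_to([628,315,180],Q,200)
r.move_ptp([568.6,-86-78,190],Q)
par=P("wrist"); im=r.camera("wrist"); print("plunger guess",proj("wrist",[568.6,-86,56],par), onz("wrist",279,185,56,par),r.read_state()["t"])
a=im[:,:,::-1]; b=r.camera("side")[200:350,150:350,::-1]
b=cv2.resize(b,(560,420),interpolation=cv2.INTER_CUBIC); o=np.hstack([a,b]); np.save("w.npy",np.array([*par[0].ravel(),*par[1].ravel(),*par[2]])); cv2.imwrite("pics/w3full.png",a)
cv2.imwrite("pics/w3.png",cv2.resize(o,(800,300)))
```

```text
end [(119.0, np.float64(119.1), np.float64(-0.3)), (118.0, np.float64(117.9), np.float64(-0.6)), (117.0, np.float64(116.9), np.float64(0.2)), (116.0, np.float64(115.9), np.float64(0.1)), (115.0, np.float64(115.1), np.float64(1.3)), (114.0, np.float64(114.2), np.float64(3.4)), (113.0, np.float64(113.1), np.float64(2.1)), (112.0, np.float64(112.0), np.float64(3.4)), (111.0, np.float64(111.0), np.float64(3.2)), (110.0, np.float64(110.0), np.float64(3.3)), (109.0, np.float64(109.0), np.float64(3.4)), (108.0, np.float64(108.0), np.float64(2.6)), (107.5, np.float64(107.5), np.float64(2.8)), (107.0, np.float64(107.0), np.float64(2.5)), (106.5, np.float64(106.5), np.float64(2.8)), (106.0, np.float64(106.0), np.float64(2.9)), (105.5, np.float64(105.6), np.float64(4.5)), (105.0, np.float64(105.2), np.float64(5.3)), (104.5, np.float64(104.8), np.float64(7.0))] lat [0.1 1.3] xy [465.6  92.6] t 18.175
end [(74.0, np.float64(74.1), np.float64(0.1)), (73.0, np.float64(72.9), np.float64(0.5)), (72.0, np.float64(71.9), np.float64(0.3)), (71.0, np.float64(70.9), np.float64(-0.9)), (70.0, np.float64(70.1), np.float64(0.4)), (69.0, np.float64(69.4), np.float64(3.1)), (68.0, np.float64(68.2), np.float64(3.1)), (67.0, np.float64(67.0), np.float64(2.2)), (66.0, np.float64(66.0), np.float64(3.6)), (65.0, np.float64(65.0), np.float64(3.1)), (64.0, np.float64(64.0), np.float64(3.1)), (63.0, np.float64(63.0), np.float64(2.4)), (62.5, np.float64(62.5), np.float64(3.5)), (62.0, np.float64(62.0), np.float64(2.8)), (61.5, np.float64(61.5), np.float64(3.1)), (61.0, np.float64(61.0), np.float64(3.1)), (60.5, np.float64(60.7), np.float64(4.2)), (60.0, np.float64(60.3), np.float64(5.4)), (59.5, np.float64(60.0), np.float64(7.1))] lat [1.3 1. ] xy [628.1 315.1] t 25.9667
plunger guess [278.10213475  91.33386731] [ 569.33739857 -154.31037495   56.        ] 28.8167
```

View pics/w3.png

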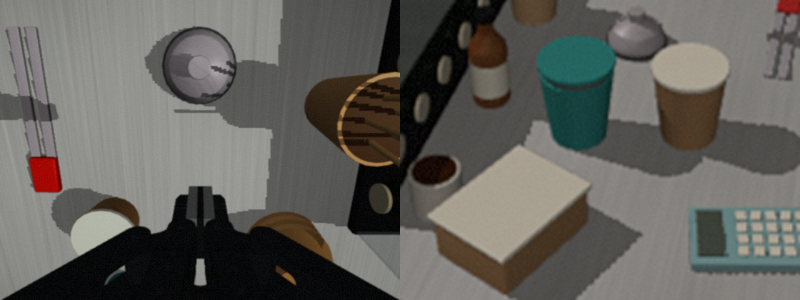

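Side crop: cup and box lids are flush, everything is upright, and the turquoise cup hasn't moved. Wrist view: the plunger is at full-size pixel (280,94), about 2 px from the prediction of (278,91), so I target (569.5,-87.5). The order is shut; ringing the bell now.

Run:
```python
from go import *
r.line_to([569.5,-87.5,150],Q,150)
press(569.5,-87.5,56,stop=4.8,start=5,floor=6)
r.line_to([569.5,-87.5,200],Q,150)
r.move_ptp([452,-230,260],Q)
a=r.camera("scene")[130:290,90:480,::-1]; cv2.imwrite("pics/end.png",cv2.resize(a,(780,320),interpolation=cv2.INTER_CUBIC))
im=r.camera("scene")[:,:,::-1]; i0=cv2.imread("pics/scene0.png")
b=r.camera("side")[:,:,::-1]; cv2.imwrite("pics/side_end.png",b); cv2.imwrite("pics/scene_end.png",im)
s=r.read_state();print(s["t"],s["wrist_force"])
```

```text
end [(60.0, np.float64(60.0), np.float64(0.1)), (59.0, np.float64(58.9), np.float64(0.3)), (58.0, np.float64(57.9), np.float64(0.3)), (57.0, np.float64(56.9), np.float64(0.6)), (56.5, np.float64(56.5), np.float64(0.5)), (56.0, np.float64(56.1), np.float64(1.7)), (55.5, np.float64(55.6), np.float64(1.4)), (55.0, np.float64(55.1), np.float64(1.8)), (54.5, np.float64(54.5), np.float64(2.0)), (54.0, np.float64(54.1), np.float64(2.9)), (53.5, np.float64(53.6), np.float64(3.0)), (53.0, np.float64(53.1), np.float64(2.8)), (52.5, np.float64(52.5), np.float64(3.4)), (52.0, np.float64(52.1), np.float64(3.7)), (51.5, np.float64(51.6), np.float64(4.3)), (51.0, np.float64(51.1), np.float64(4.7)), (50.5, np.float64(50.6), np.float64(4.6)), (50.0, np.float64(50.2), np.float64(5.5))] lat [-0.4 -0.3] xy [569.6 -87.5] t 35.3333
37.7 [-0.24120478  0.09960049 -0.58265737]
```

View pics/side_end.png

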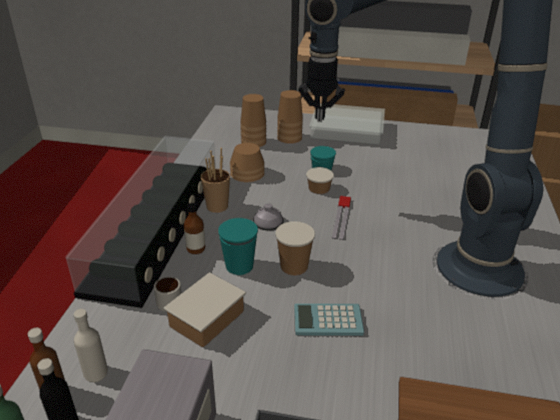

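Plunger travel was about 6 mm at up to 5.5 N, well past the 3 mm ring point. In the final side view everything stands where it was, all three lids are down, and the arm is clear.

```bash
python3 -c "
from station import r
print(r.hand_in(), r.read_state()['t'])"
```

```text
the job is handed in; nothing more can be done
the job is handed in; nothing more can be done
```

I pressed the three lids home in the order pot, cup, box with the shut fingertips, then tapped the bell plunger once. I handed the job in at about 38 s of robot time.

- **Lids:** each showed steady friction of about 2–3.5 N, then a springy stop about 1 mm below the stated home height. I stopped each press at 6.3–7.1 N.
- **Bell:** the plunger went down about 6 mm at 5.5 N, against the 3 mm needed to ring. There was no direct ring signal to check.
- **Final pictures:** all lids look flush, all containers and the bell stand upright where they were, and the look-alikes and bystanders look unmoved. I judged this by eye in the side view and did not run a numeric before/after comparison.
- **Disagreements:** the roughly 1 mm lower stop height on all three lids is within the 2 mm calibration, and the clear force rise marks it as the stop. My first colour mask of the box lid leaked, so I located that lid from its corners instead.

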